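Hold the spring clip open over the index card

TASK

Pull the drawer of the small metal cabinet out to its stop. Then squeeze the handles of the spring clip to open it wide, lift it off the upright tab and lower its gaping jaws squarely over the middle of the top edge of the card standing in the drawer, one jaw on each side, the edge well inside them and nothing of the clip touching the card. Finish while holding it there in the gripper, still squeezed wide open, ready for a label to be slipped in; leave the drive, drive box, magnifier and power strip alone.

Things in the scene. Friction and masses are not known exactly. Their poses are not given: they have to be found in the camera images.
- cabinet: grey sheet-metal desktop cabinet, fixed, 200 (x) x 200 (y) x 115 mm high, with one drawer; origin at the centre of its underside; its -x axis points out of the front, the way the drawer pulls out; z up
- drawer (a joint): how far the drawer is pulled out, in m: 0 shut, 0.12 at its stop; light friction of about 2 N
- handle (a point): centre of the drawer's steel bar handle: a round bar 11 mm thick and 100 mm long, level, parallel to the drawer front (the y axis here), its centre line 35 mm clear of the front face and 38 mm below the cabinet's top; it has a standoff to the face 43 mm either side of the middle; axes as the cabinet's; moves with the drawer
- card_top (a point): middle of the top edge of the stiff white card standing across the drawer, fixed to it; card 3 mm thick along x, 110 mm wide along y; axes as the cabinet's. Its top is 95 mm above the shelf, 58 mm behind the drawer front (front's top 100 mm above the shelf); with the drawer out it is 61 mm clear of the cabinet; its middle 100 mm is free on both faces to 40 mm down
- rest: upright steel tab on a flat foot, fixed; origin at the centre of the underside; foot 80 (x) x 70 (y) x 5 mm, tab 50 mm wide along x, 4 mm thick along y, its top 50 mm above the shelf
- clip: loose steel spring clip, about 80 g, like a big clothes peg, handles up, parked with its jaws pinching the tab, its pin resting on the tab's top; origin on the axis of the 8 mm hinge pin, 44 mm long along x; jaws and handles spread along y; z up. Handles: plates 30 mm wide along x, up to 44 mm above the origin; 55 mm across outside at the top when parked, 26 mm when squeezed fully
- clip_left (a joint): opening of the clip's +y half, rad: 0 parked on the tab, 0.30 squeezed fully (handles upright), at a hard stop, -0.05 shut on nothing; both halves move together. About 8 N on the two handle tops opens it fully and the stop then takes a firm grip of 20 to 60 N; let go, it springs shut
- clip_right (a joint): the same for the half on its -y side
- jaw_left (a point): middle of the lower inner edge of the jaw on the clip's +y side; each jaw is a plate 36 mm wide along the clip's x and 2 mm thick, reaching 36 mm below the clip's origin; 4 mm between the jaws when parked, about 25 mm between their tips when squeezed fully
- jaw_right (a point): middle of the lower inner edge of the jaw plate on the clip's -y side
- drive: bystander: loose aluminium drive with yellow rubber edges, 122 (x) x 84 (y) x 20 mm, lying flat; origin under its centre
- drive_box: bystander: loose clear plastic drive box, 152 (x) x 107 (y) x 37 mm, shut by a steel clip; origin under its centre
- magnifier: bystander: loose stainless steel magnifier stand, round foot of 110 mm diameter, 205 mm high, its lens reaching 120 mm towards its -x; origin under the foot's centre
- power_strip: bystander: white power strip, fixed, 240 (x) x 60 (y) x 36 mm; origin under its centre
- toggle_tip (a point): bystander: tip of the small steel toggle switch on the power strip, near its -x end
Mind the look-alikes: they are no part of the job. What is shaped like the clip but brown or red is not meant. What is shaped like the rest but pink is not meant.

How it is judged:
On the way, in this order (a step that is already met when the one before it is completed fails the run):
1. the drawer is pulled out to its stop (value of joint drawer above 0.112 m), for 0.2 s.
2. the clip is squeezed open in the fingers and lifted off the tab (value of joint each of clip_left, clip_right above 0.2 rad and contact force between the fingers and clip above 3 N and contact force between clip and rest below 0.3 N and z of clip in the frame of rest above 0.087 m), for 0.2 s.
At the end, for the whole second after the job is handed in: Drawer within 12 mm of its stop; clip at rest in the fingers, both halves over 0.2 rad open, upright to 0.3 rad, square to the card to 0.26 rad, within 20 mm of its middle; a jaw tip each side, both 8 mm or more below its top edge; clip touching neither card, drawer nor tab (under 0.3 N) (value of joint drawer above 0.108 m and value of joint each of clip_left, clip_right above 0.2 rad and ((x of jaw_left in the frame of card_top above 0.004 m and x of jaw_right in the frame of card_top below -0.004 m) or (x of jaw_left in the frame of card_top below -0.004 m and x of jaw_right in the frame of card_top above 0.004 m)) and z of each of jaw_left, jaw_right in the frame of card_top below -0.008 m and z of clip in the frame of card_top above 0.003 m and y of clip in the frame of card_top between -0.02 and 0.02 m and angle between the x axis of clip and the y axis of card_top, either way round below 0.26 rad and angle between clip's own z axis and vertical below 0.3 rad and contact force between clip and cabinet below 0.3 N and contact force between clip and rest below 0.3 N and contact force between the fingers and clip above 3 N and linear speed of clip below 0.02 m/s); the arm keeps its last pose, push and grip.
It fails at once if the drive is moved by more than 20 mm (distance of drive from where it was at the start of the episode above 0.02 m).
It fails at once if the drive box is moved by more than 20 mm (distance of drive_box from where it was at the start of the episode above 0.02 m).
It fails at once if the magnifier is moved by more than 20 mm (distance of magnifier from where it was at the start of the episode above 0.02 m).
It fails at once if the power strip's switch is flipped (distance of toggle_tip from where it was at the start of the episode above 0.006 m).
It also fails if it takes over 56 s, if anything falls off the work surface, if the arm or the gripper's body presses on something with over 40 N, if the wrist force passes 120 N, or if a joint passes its speed limit or range.

ROBOT

A 6-joint arm with a two-finger parallel gripper is mounted at the origin on the work surface. World frame = base frame: x ahead of the robot, y to its left, z up, the work surface at z = 0. Lengths are in m, angles in rad, forces in N, time in s.
With the tool pointing down it reaches from about 0.3 to 0.85 m from the base axis. Payload 5.4 kg.
Tool frame: the origin (TCP) lies on the centre line of the jaws, within the pads' length; the fingertips stand 25 mm ahead of it and the grasp point (between the pads) lies 6 mm ahead of it; z points along the fingers, y is the direction in which the jaws open and shut (so a half turn about z gives the same grasp; the last joint's range is limited). The gripper opens to 85 mm and grips with 20 to 120 N. Pads are 22 mm wide; open, the fingers measure 114 mm over their backs; the gripper's body (76 mm by 85 mm) begins 54 mm behind the grasp point. The pads swing forward as they close: fully open they stand 13 mm farther back than shut.
Start: joints at [-1.327, 0.158, 1.597, -0, 1.386, -0.21], TCP at [0.252, -0.517, 0.256] pointing down, gripper open.
Joint ranges: [-2.91, 2.91], [-0.94, 2.29], [0.18, 2.7], [-1.29, 4.43], [0.17, 2.64], [-3, 3]. Speed limits (rad/s): [2.57, 2.57, 3.14, 3.14, 3.14, 3.14].

INTERFACE

Orientations are given as a unit quaternion [x, y, z, w].
In Python, from rig import sensors, viewer, job gives the robot as it stands. The module is installed in compiled form; this text tells all that it offers.
- The arm moves only by the tool send_rows, never from a script. Its argument "deltas" is a list of rows, each a list of 3 entries, a list of its own where there are three numbers: the opening, from 0 (shut) to 1 (fully open), then the shift along the tool's x, y, z in cm, then the turn, a rotation vector about the tool's x, y, z in degrees. In form: [[jaw, [tx, ty, tz], [wx, wy, wz]], ...]. A call has 1 to 12 rows; each row is the pose to reach, as a shift and turn from the pose measured when the call began, along the tool's axes at that moment; what a row does not reach only later rows make up. A row lasts 1/10 s, in which the tool goes at most 50 mm and 8.59 degrees, less where a joint would pass 70% of its speed; a pose out of reach is approached as far as the arm can. A call with a gripper value outside its range is refused whole. The fingers move at their own pace and stop on an object; "newtons" is the grip in N (left out, the last holds). Time passes only in rows, so rows that repeat a pose let the fingers close. It gives the time, the measured TCP pose, the force and the opening at its end, in the units of the state.
- sensors.get_obs(): the state, without advancing time (a new reading comes with each control period).
- viewer.grab_frame(name): name is "scene" or "side" or "wrist"; returns a dict with "img" (480x640x3 uint8, blue, green, red), "K" (3x3 intrinsics, pixels), "R" (3x3) and "t" (3): a world point X has camera coordinates R X + t; the wrist camera has in their place "tool_from_camera" (4x4, takes a point from camera to tool coordinates, whose origin is the TCP and whose axes are the flange's). Camera axes: x right, y down, z forward; pixel columns grow to the right and rows downward; lengths in m; the calibration is good to about 2 mm. A picture is of the moment at which its call begins: read the wrist's pose just before it. There is no depth.
- job.close_job(): hands the job in, once; it reports no verdict.
The state is a dict: "t": time; "joints": joint angles; "dq": joint speeds; "tau": joint torques, N m; "ee_pos": TCP position; "ee_rot": TCP orientation; "wrist_force": force on the tool from outside, world axes, zero at the start; "moment": the same for the moment, N m; "gripper_width": opening from 0.0 (shut) to 1.0 (fully open).
Only numpy, scipy, OpenCV 4.12 (cv2) and the standard library are available. Lean on these libraries where they do the work, as an engineer would, in place of code of your own. Each camera call takes 0.05 s, during which the arm holds its last target. There are 200 camera calls.

## Working session

There is one attempt and no reset: what is moved stays moved. The work goes in short steps, Python scripts to look and compute and a tool call to move; the robot and the scene stay as the last step left them, time stands still between calls to the robot, and variables do not carry over. Pictures are saved under pics/ and viewed, about 8 in all and at most 12, crops included, and the job is handed in when it is done.

Besides the shell and the picture viewer there is one more tool, called after ">>>" as name(argument=value, ...), one argument or row to a line, values as JSON. send_rows: Moves the arm, as the interface text tells. Its arguments: {"type":"object","properties":{"deltas":{"type":"array","items":{"type":"array"}},"newtons":{"type":"number"}},"required":["deltas"]}

```bash
mkdir -p pics; cat > h.py <<'E'
from rig import sensors, viewer, job
import numpy as np, cv2
from scipy.spatial.transform import Rotation as Rn
def grab(name,save=None):
    o=sensors.get_obs(); f=viewer.grab_frame(name)
    if name=='wrist':
        T=np.eye(4);T[:3,:3]=Rn.from_quat(o['ee_rot']).as_matrix();T[:3,3]=o['ee_pos']
        W=np.linalg.inv(T@np.array(f['tool_from_camera'])); f['R']=W[:3,:3]; f['t']=W[:3,3]
    if save: cv2.imwrite('pics/'+save,f['img'])
    return f
def ray(f,u,v):
    R,t=np.array(f['R']),np.array(f['t']); d=R.T@np.linalg.inv(f['K'])@[u,v,1.]
    return -R.T@t,d
def onz(f,u,v,z):
    c,d=ray(f,u,v); return c+d*(z-c[2])/d[2]
def tri(*fuv):
    A=np.zeros((3,3));b=np.zeros(3)
    for f,u,v in fuv:
        c,d=ray(f,u,v);d/=np.linalg.norm(d);P=np.eye(3)-np.outer(d,d);A+=P;b+=P@c
    return np.linalg.solve(A,b)
def proj(f,X):
    p=f['K']@(np.array(f['R'])@X+np.array(f['t']));return p[:2]/p[2]
def totool(X):
    o=sensors.get_obs();return Rn.from_quat(o['ee_rot']).inv().apply(np.array(X)-o['ee_pos'])
import pickle
E
python3 - <<'E'
from h import *
np.set_printoptions(precision=3,suppress=True)
a=grab('scene','s0.png');b=grab('side','d0.png')
pickle.dump((a,b),open('f0.pkl','wb'))
for f in(a,b):print(f['K'],-np.array(f['R']).T@f['t'],f['R'])
o=sensors.get_obs();print(o['t'],Rn.from_quat(o['ee_rot']).as_matrix())
E
```

```text
[[593.538   0.    315.203]
 [  0.    593.538 242.832]
 [  0.      0.      1.   ]] [1.06  0.763 1.288] [[-0.828  0.56  -0.008]
 [ 0.442  0.646 -0.622]
 [-0.344 -0.519 -0.783]]
[[513.363   0.    323.839]
 [  0.    513.363 241.326]
 [  0.      0.      1.   ]] [0.356 1.26  0.925] [[-0.992 -0.124 -0.021]
 [-0.049  0.536 -0.843]
 [ 0.116 -0.835 -0.538]]
0.1 [[ 0.899  0.438 -0.   ]
 [ 0.438 -0.899  0.002]
 [ 0.    -0.002 -1.   ]]
```

View pics/s0.png

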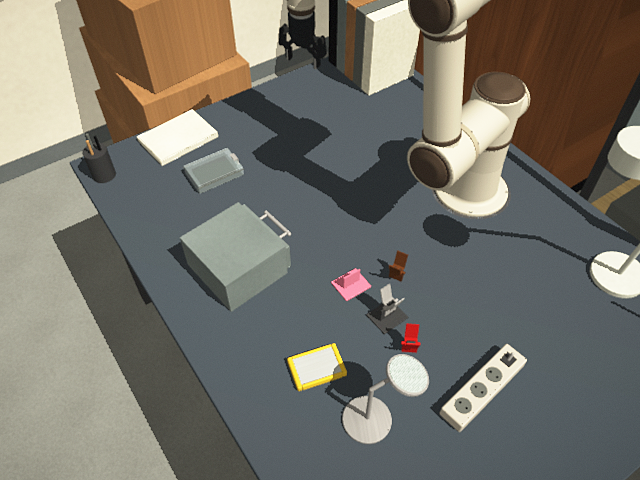

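View pics/d0.png

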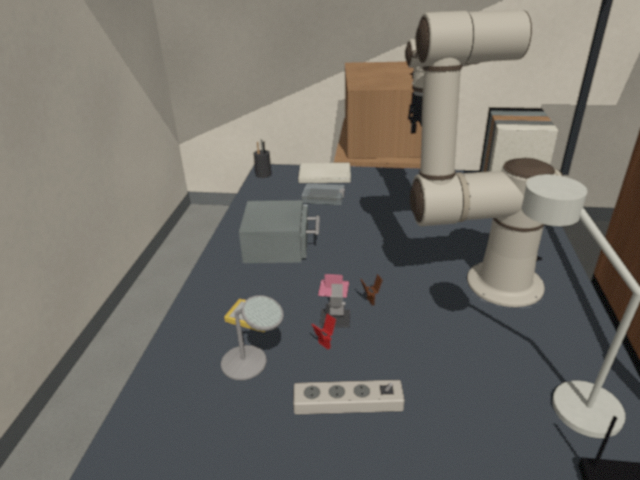

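The scene view shows the cabinet at (235,255) with its handle at (276,224), in the side view at (312,225).
- **Clip-like things:** grey clip at scene (388,300), brown at (399,266), red at (411,338).
- **Rest-like things:** dark steel foot at (385,318), pink one at (350,283).

I choose the grey clip on the dark foot and will check that in one close crop.

```bash
python3 - <<'E'
from h import *
a,b=pickle.load(open('f0.pkl','rb'))
z=lambda i,x,y,w,h,s:cv2.resize(i[y:y+h,x:x+w],None,fx=s,fy=s,interpolation=cv2.INTER_CUBIC)
top=np.hstack([z(a['img'],360,250,64,48,6.25),z(b['img'],304,264,64,48,6.25)])
bot=np.hstack([z(a['img'],172,195,128,96,3.125),z(b['img'],236,190,96,72,400/96)])
cv2.imwrite('pics/c0.png',np.vstack([top,bot]))
E
```

```text
(no output)
```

View pics/c0.png

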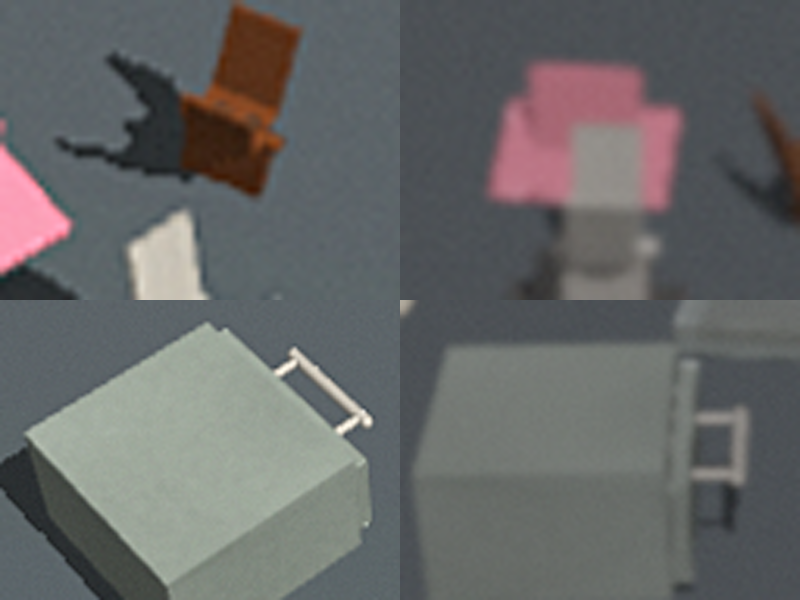

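The crop missed part of the clip but shows a plain grey handle plate on the steel tab. That settles the choice, since the brown and red clips differ clearly. The drawer handle ends are at scene (266,212)/(289,234) and side (318,216)/(318,233).

```bash
python3 - <<'E'
from h import *
np.set_printoptions(precision=4,suppress=True)
a,b=pickle.load(open('f0.pkl','rb'))
e1=tri((a,266.4,212),(b,318,216)); e2=tri((a,289.4,233.7),(b,317.6,233.2))
print('handle',e1,e2,np.linalg.norm(e1-e2), onz(a,266.4,212,.077),onz(a,289.4,233.7,.077))
for uv in [(180.6,238.8),(238.6,202.4),(287.8,246.2),(225.8,286.2)]: print('corner',onz(a,*uv,.115))
for uv in [(388,300),(385,318)]: print('clip',onz(a,*uv,.07))
for uv in [(317,368),(368,420),(408,375)]: print('bystander',onz(a,*uv,.01))
print('foot side',onz(b,338,317,.0))
o=sensors.get_obs();print(o['joints'],o['ee_pos'])
E
python3 - <<'E'
import sys;sys.path.insert(0,'.')
from h import *
import os;os.chdir('.')
a,b=pickle.load(open('f0.pkl','rb'))
z=lambda i,x,y,w,h,s:cv2.resize(i[y:y+h,x:x+w],None,fx=s,fy=s,interpolation=cv2.INTER_CUBIC)
cv2.imwrite('pics/c1.png',np.hstack([z(a['img'],356,276,66,66,6),z(b['img'],304,274,66,66,6)]))
E
```

```text
handle [ 0.5779 -0.2022  0.0808] [ 0.5657 -0.1063  0.0744] 0.09693720555560305 [ 0.577  -0.2046  0.077 ] [ 0.5664 -0.1047  0.077 ]
corner [ 0.8195 -0.22    0.115 ]
corner [ 0.6358 -0.2457  0.115 ]
corner [ 0.6071 -0.0455  0.115 ]
corner [ 0.7947 -0.0266  0.115 ]
clip [0.4778 0.2021 0.07  ]
clip [0.5154 0.238  0.07  ]
bystander [0.7057 0.2295 0.01  ]
bystander [0.6831 0.398  0.01  ]
bystander [0.5402 0.364  0.01  ]
foot side [0.4705 0.2002 0.    ]
[-1.3271  0.159   1.5981 -0.      1.3862 -0.2101] [ 0.2519 -0.5163  0.2554]
```

View pics/c1.png

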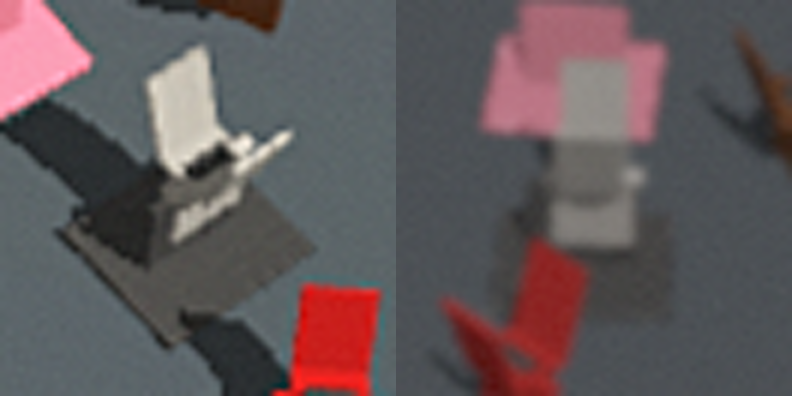

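Foot, tab and clip are clear: the grey clip's handle plates are at scene (388,292) and (401,302). The foot corners are at (366,315), (384,334) and (409,317). Cabinet yaw is about 0.13 rad, and the handle centre (0.571,-0.155,0.077) matches the given height and length. I'll move above the handle.

>>> send_rows(
  deltas=[
    [0.4,[44.5,-18.5,5.6],[0,0,-71.4]],
    [0.4,[44.5,-18.5,5.6],[0,0,-71.4]],
    [0.4,[44.5,-18.5,5.6],[0,0,-71.4]],
    [0.4,[44.5,-18.5,5.6],[0,0,-71.4]],
    [0.4,[44.5,-18.5,5.6],[0,0,-71.4]],
    [0.4,[44.5,-18.5,5.6],[0,0,-71.4]],
    [0.4,[44.5,-18.5,5.6],[0,0,-71.4]],
    [0.4,[44.5,-18.5,5.6],[0,0,-71.4]],
    [0.4,[44.5,-18.5,5.6],[0,0,-71.4]],
    [0.4,[44.5,-18.5,5.6],[0,0,-71.4]],
    [0.4,[44.5,-18.5,5.6],[0,0,-71.4]],
    [0.4,[44.5,-18.5,5.6],[0,0,-71.4]],
  ],
  newtons=30,
)

```text
t: 1.3
ee_pos: [0.5706, -0.1542, 0.1991]
ee_rot: [0.659, 0.752, 0.0, -0.001]
wrist_force: [-0.4, 0.1, 0.2]
gripper_width: 0.399
```

```bash
python3 - <<'E'
from h import *
np.set_printoptions(precision=4,suppress=True)
o=sensors.get_obs();R=Rn.from_quat(o['ee_rot']).as_matrix();print(o['t'],o['ee_pos'],R,o['gripper_width'])
w=grab('wrist','w1.png');pickle.dump(w,open('w1.pkl','wb'))
print('handle proj',[proj(w,np.array(p)) for p in ([.5771,-.2035,.077],[.566,-.1055,.077])])
a,b=pickle.load(open('f0.pkl','rb'))
c=[onz(a,*uv,.005) for uv in [(366,314.7),(384,334),(408.7,316.8)]];print('foot',c,'centre',(c[0]+c[2])/2)
print('lens',tri((a,408,375),(b,263,313)))
sc=lambda x,y:(a,356+x/6,276+y/6); sd=lambda x,y:(b,304+(x-396)/6,274+y/6)
print('tops L',tri(sc(150,82),sd(628,62)),'?',tri(sc(207,48),sd(562,62)))
print('red',onz(*sc(340,290),.08),onz(*sc(340,380),.04)); print('brown',onz(a,399,266,.05))
E
```

```text
1.3 [ 0.5706 -0.1542  0.1991] [[-0.1305  0.9914 -0.0019]
 [ 0.9914  0.1305  0.0019]
 [ 0.0021 -0.0016 -1.    ]] 0.39883801615511777
handle proj [array([328.5548, 310.9482]), array([331.1011, 169.1425])]
foot [array([0.5199, 0.1755, 0.005 ]), array([0.5168, 0.2446, 0.005 ]), array([0.4351, 0.2408, 0.005 ])] centre [0.4775 0.2081 0.005 ]
lens [0.6125 0.4195 0.1884]
tops L [0.4675 0.1645 0.0762] ? [0.4789 0.2019 0.1215]
red [0.4771 0.2924 0.08  ] [0.4843 0.3084 0.04  ]
brown [0.3799 0.1271 0.05  ]
```

View pics/w1.png

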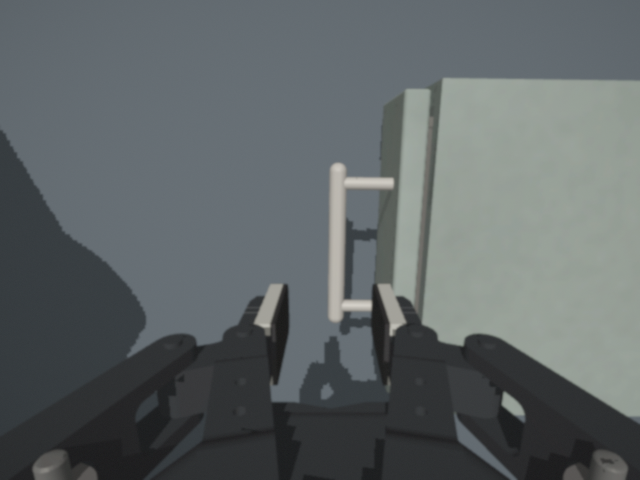

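The wrist view puts the bar at (338,167)–(336,318), about 4–5 mm farther along tool +y than I computed. I'll correct by that, lower and close.

>>> send_rows(
  deltas=[
    [0.32,[0,0.4,3],[0,0,0]],
    [0.32,[0,0.4,7],[0,0,0]],
    [0.32,[0,0.4,10],[0,0,0]],
    [0.32,[0,0.4,11.5],[0,0,0]],
    [0.32,[0,0.4,11.5],[0,0,0]],
    [0,[0,0.4,11.5],[0,0,0]],
    [0,[0,0.4,11.5],[0,0,0]],
    [0,[0,0.4,11.5],[0,0,0]],
    [0,[0,0.4,11.5],[0,0,0]],
  ],
  newtons=30,
)

```text
t: 2.25
ee_pos: [0.5748, -0.1553, 0.0858]
ee_rot: [0.66, 0.751, 0.0, 0.0]
wrist_force: [-1.9, -4.5, 3.5]
gripper_width: 0.113
```

>>> send_rows(
  deltas=[
    [0,[0,-2,0],[0,0,0]],
    [0,[0,-4,0],[0,0,0]],
    [0,[0,-6,0],[0,0,0]],
    [0,[0,-8,0],[0,0,0]],
    [0,[0,-10,0],[0,0,0]],
    [0,[0,-11,0],[0,0,0]],
    [0,[0,-11.8,0],[0,0,0]],
    [0,[0,-12.2,0],[0,0,0]],
    [0,[0,-12.2,0],[0,0,0]],
    [0,[0,-12.2,0],[0,0,0]],
    [0,[0,-12.2,0],[0,0,0]],
  ],
)

```text
t: 3.35
ee_pos: [0.4568, -0.1695, 0.0859]
ee_rot: [0.66, 0.751, 0.003, 0.002]
wrist_force: [13.5, 8.1, -8.4]
gripper_width: 0.115
```

The drawer has moved 119 mm and is pulling back against its stop. I'll release, lift clear, and move above the clip turned to its jaw direction.

>>> send_rows(
  deltas=[
    [0.32,[0,0.1,0],[0,0,0]],
    [0.32,[0,0.1,0],[0,0,0]],
    [0.32,[0,0.1,0],[0,0,0]],
    [0.32,[0,0.1,-4],[0,0,0]],
    [0.32,[0,0.1,-9],[0,0,0]],
    [0.32,[0,0.1,-13.5],[0,0,0]],
  ],
)

```text
t: 3.95
ee_pos: [0.4563, -0.1699, 0.2228]
ee_rot: [0.661, 0.751, 0.003, 0.002]
wrist_force: [-0.0, 0.4, 1.0]
gripper_width: 0.32
```

>>> send_rows(
  deltas=[
    [0.8,[36.8,7,0],[0,0,-85]],
    [0.8,[36.8,7,0],[0,0,-85]],
    [0.8,[36.8,7,0],[0,0,-85]],
    [0.8,[36.8,7,0],[0,0,-85]],
    [0.8,[36.8,7,0],[0,0,-85]],
    [0.8,[36.8,7,0],[0,0,-85]],
    [0.8,[36.8,7,0],[0,0,-85]],
    [0.8,[36.8,7,0],[0,0,-85]],
    [0.8,[36.8,7,0],[0,0,-85]],
    [0.8,[36.8,7,0],[0,0,-85]],
    [0.8,[36.8,7,0],[0,0,-85]],
    [0.8,[36.8,7,0],[0,0,-85]],
  ],
)

```text
t: 5.15
ee_pos: [0.4789, 0.2037, 0.2236]
ee_rot: [-0.018, 1.0, 0.001, 0.004]
wrist_force: [-0.7, 0.2, 0.7]
gripper_width: 0.798
```

```bash
python3 - <<'E'
from h import *
np.set_printoptions(precision=4,suppress=True)
o=sensors.get_obs();R=Rn.from_quat(o['ee_rot']).as_matrix();print(o['t'],o['ee_pos'],R,o['gripper_width'])
w=grab('wrist','w2.png');pickle.dump(w,open('w2.pkl','wb'))
pickle.dump((grab('scene','s2.png'),grab('side','d2.png')),open('f2.pkl','wb'))
for z in(.05,.1):print('clip proj',proj(w,np.array([.4775,.208,z])))
E
```

```text
5.15 [0.4789 0.2037 0.2236] [[-0.9993 -0.0368  0.0074]
 [-0.0368  0.9993  0.0013]
 [-0.0075  0.001  -1.    ]] 0.7984441869304888
clip proj [334.3608 220.7822]
clip proj [335.3535 236.8208]
```

View pics/w2.png

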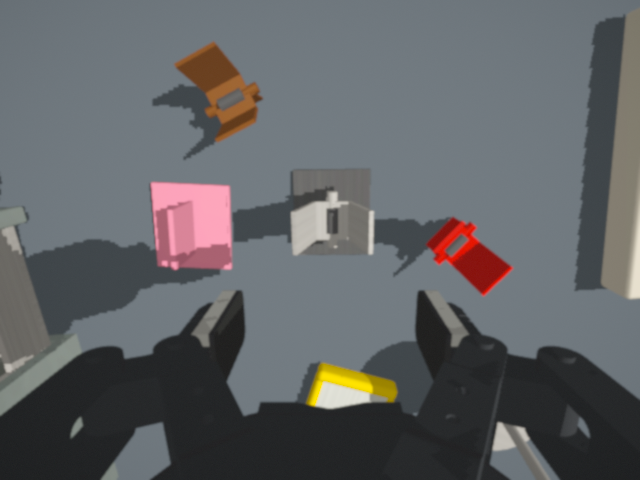

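The wrist view shows the grey clip handle tops with left plate edge (291,211)–(294,255) and right plate edge (374,209)–(373,253). Red is to the right from x=428, pink to the left up to x=233, and brown at (230,95). There is room for the fingers at 0.8 opening.

```bash
python3 - <<'E'
from h import *
np.set_printoptions(precision=4,suppress=True)
w=pickle.load(open('w2.pkl','rb'))
p=[onz(w,*uv,.098) for uv in [(291,211),(294,255),(374,209),(373,253)]]
print(*p,sep='\n');c=np.mean(p,0);print('c',c,totool(c))
print('foot',*[onz(w,*uv,.005) for uv in[(292,170),(370,169),(373,254)]])
print('red',onz(w,428,243,.06))
E
```

```text
[0.4613 0.1778 0.098 ]
[0.492  0.1802 0.098 ]
[0.458 0.233 0.098]
[0.4886 0.2344 0.098 ]
c [0.475  0.2063 0.098 ] [0.0049 0.0026 0.1256]
foot [0.4424 0.1694 0.005 ] [0.439  0.2389 0.005 ] [0.5183 0.247  0.005 ]
red [0.4906 0.2823 0.06  ]
```

View pics/s2.png

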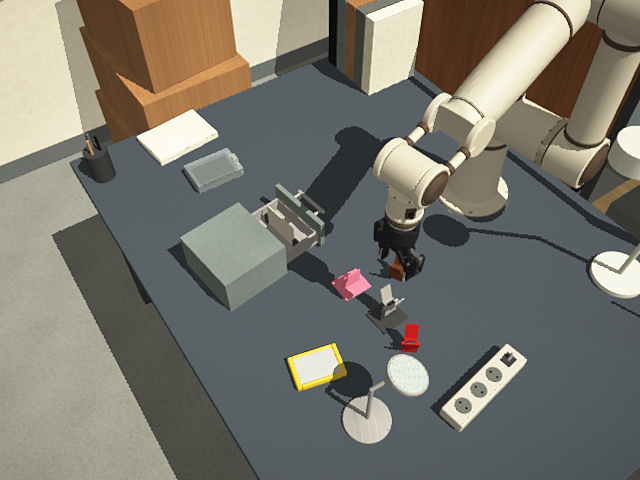

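The measured handle span (54.5 x 30.7 mm) matches the description, with the centre at (0.475,0.206). The scene shows the drawer out with the card at (290,222). I'll descend and squeeze.

>>> send_rows(
  deltas=[
    [0.8,[0.5,0.26,2],[0,0,-1]],
    [0.8,[0.5,0.26,5],[0,0,-1]],
    [0.8,[0.5,0.26,8],[0,0,-1]],
    [0.8,[0.5,0.26,11],[0,0,-1]],
    [0.8,[0.5,0.26,12.8],[0,0,-1]],
    [0.8,[0.5,0.26,12.8],[0,0,-1]],
    [0.2,[0.5,0.26,12.8],[0,0,-1]],
    [0.2,[0.5,0.26,12.8],[0,0,-1]],
    [0.2,[0.5,0.26,12.8],[0,0,-1]],
    [0.2,[0.5,0.26,12.8],[0,0,-1]],
    [0.2,[0.5,0.26,12.8],[0,0,-1]],
    [0.2,[0.5,0.26,12.8],[0,0,-1]],
  ],
  newtons=35,
)

```text
t: 6.5
ee_pos: [0.478, 0.2064, 0.1]
ee_rot: [-0.028, 1.0, 0.001, 0.007]
wrist_force: [-2.3, -2.4, 12.2]
gripper_width: 0.293
```

```bash
python3 - <<'E'
from h import *
w=grab('wrist');a,b=pickle.load(open('f2.pkl','rb'))
z=lambda i,x,y,w,h,s:cv2.resize(i[y:y+h,x:x+w],None,fx=s,fy=s,interpolation=cv2.INTER_CUBIC)
cv2.imwrite('pics/c3.png',np.vstack([np.hstack([z(w['img'],120,60,400,300,1),z(b['img'],240,180,100,75,4)]),z(a['img'],240,180,100,37,8)]))
E
```

```text
(no output)
```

View pics/c3.png

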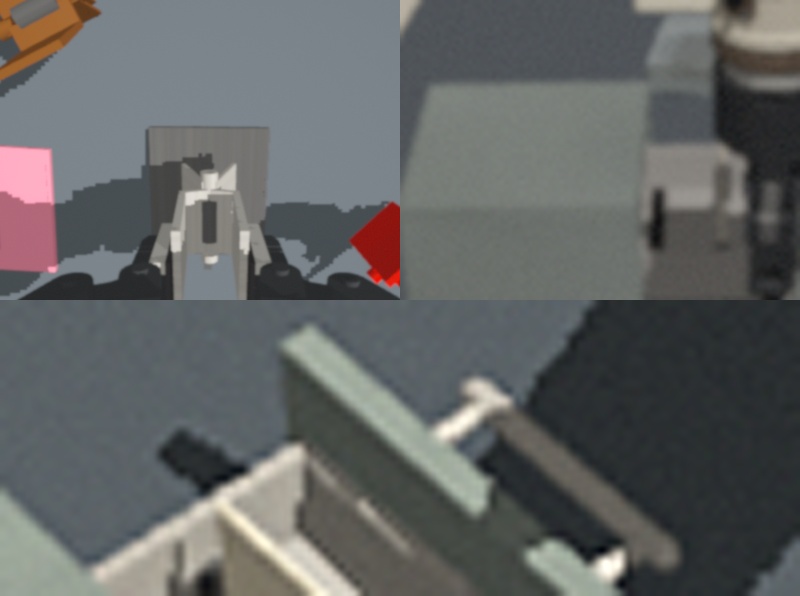

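The clip is squeezed to 25 mm, which is fully open, with the jaws spread off the tab. I'll lift it and let it hold for a moment.

>>> send_rows(
  deltas=[
    [0.2,[0,0,-1],[0,0,0]],
    [0.2,[0,0,-3],[0,0,0]],
    [0.2,[0,0,-6],[0,0,0]],
    [0.2,[0,0,-9],[0,0,0]],
    [0.2,[0,0,-12],[0,0,0]],
    [0.2,[0,0,-13],[0,0,0]],
    [0.2,[0,0,-13],[0,0,0]],
    [0.2,[0,0,-13],[0,0,0]],
    [0.2,[0,0,-13],[0,0,0]],
  ],
)

```text
t: 7.45
ee_pos: [0.475, 0.206, 0.228]
ee_rot: [-0.028, 1.0, 0.0, 0.006]
wrist_force: [0.5, -0.3, -1.7]
gripper_width: 0.289
```

```bash
python3 - <<'E'
from h import *
np.set_printoptions(precision=4,suppress=True)
w=grab('wrist');a=grab('scene');b=grab('side');pickle.dump((a,b,w),open('f3.pkl','wb'))
o=sensors.get_obs();print(Rn.from_quat(o['ee_rot']).as_matrix(),o['ee_pos'],o['wrist_force'])
z=lambda i,x,y,w,h,s:cv2.resize(i[y:y+h,x:x+w],None,fx=s,fy=s,interpolation=cv2.INTER_CUBIC)
p=np.array(o['ee_pos']);q=p-[0,0,.04]
def at(f,s=6):
    u,v=proj(f,q).astype(int);print(u-33,v-25);return z(f['img'],u-33,v-25,66,50,s)
cv2.imwrite('pics/c4.png',np.vstack([np.hstack([at(a),at(b)]),np.hstack([z(a['img'],240,180,99,75,4),z(w['img'],122,80,396,300,1)])]))
E
```

```text
[[-0.9984 -0.0554  0.0122]
 [-0.0554  0.9985  0.0012]
 [-0.0122  0.0005 -0.9999]] [0.4754 0.206  0.2286] [ 0.4223  0.1491 -2.4186]
361 247
302 236
```

View pics/c4.png

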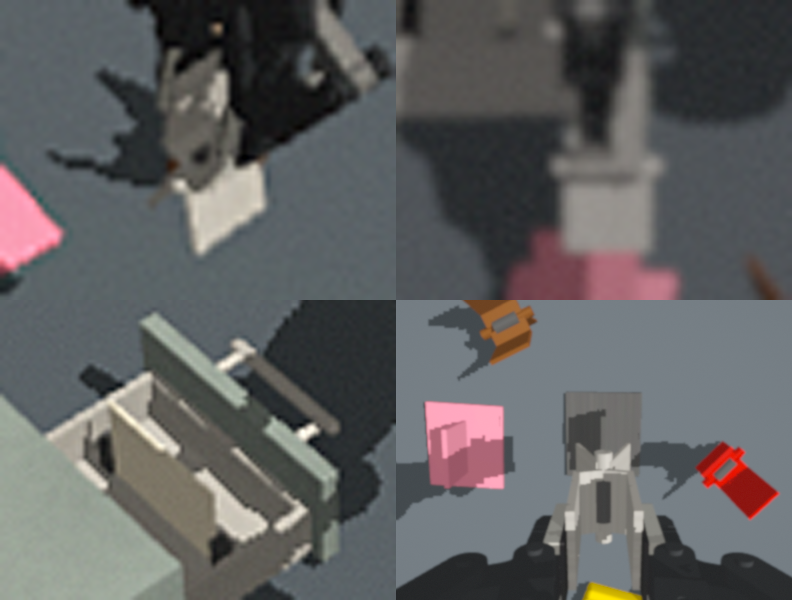

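The clip hangs upright in the fingers, with its pin at side crop (553..660,164) and its jaw bottom at y=247. The drawer is out, and the card's top edge runs from crop (113,405) to (213,492), scene px (268,206)–(293,228).

```bash
python3 - <<'E'
from h import *
np.set_printoptions(precision=4,suppress=True)
a,b,w=pickle.load(open('f3.pkl','rb'))
def ony(f,u,v,y): c,d=ray(f,u,v);return c+d*(y-c[1])/d[1]
s=lambda x,y:(302+(x-396)/6,236+y/6)
for xy,y in [((553,163),.208),((660,165),.203),((563,247),.220),((652,247),.218)]: print(ony(b,*s(*xy),y))
c1,c2=onz(a,268.3,206.3,.095),onz(a,293.3,228,.095)
print('card',c1,c2,(c1+c2)/2,np.linalg.norm(c1-c2))
fr=[onz(a,240+x/4,180+(y-300)/4,.1) for x,y in[(142,322),(338,480)]];print('front top outer?',fr)
h=[onz(a,240+x/4,180+(y-300)/4,.077) for x,y in[(241,348),(333,425)]];print('handle',h,np.mean(h,0))
E
```

```text
[0.4933 0.208  0.1824]
[0.4487 0.203  0.1808]
[0.4883 0.22   0.1478]
[0.4507 0.218  0.149 ]
card [ 0.5693 -0.205   0.095 ] [ 0.5549 -0.1024  0.095 ] [ 0.5621 -0.1537  0.095 ] 0.1035862132835613
front top outer? [array([ 0.5146, -0.2559,  0.1   ]), array([ 0.484 , -0.0611,  0.1   ])]
handle [array([ 0.4602, -0.2149,  0.077 ]), array([ 0.4478, -0.1193,  0.077 ])] [ 0.454  -0.1671  0.077 ]
```

Three estimates of the card agree at about (0.560,-0.155): the ray cast, the clearance from the cabinet, and handle plus front plus 58 mm. The clip origin lies 47 mm below the TCP and about 4 mm along tool +x. I'll carry it over the card at height.

>>> send_rows(
  deltas=[
    [0.2,[-0.6,-3.6,0],[0,0,8]],
    [0.2,[-1.2,-7.2,0],[0,0,16]],
    [0.2,[-1.8,-10.8,0],[0,0,24]],
    [0.2,[-2.4,-14.4,0],[0,0,32]],
    [0.2,[-3,-18,0],[0,0,40]],
    [0.2,[-3.6,-21.6,0],[0,0,48]],
    [0.2,[-4.2,-25,0],[0,0,56]],
    [0.2,[-5,-29,0],[0,0,64]],
    [0.2,[-5.6,-33,0],[0,0,72]],
    [0.2,[-6.5,-36.9,0],[0,0,80]],
    [0.2,[-6.5,-36.9,0],[0,0,85.3]],
    [0.2,[-6.5,-36.9,0],[0,0,85.3]],
  ],
)

```text
t: 8.8
ee_pos: [0.5605, -0.1597, 0.2282]
ee_rot: [0.658, 0.753, 0.004, 0.003]
wrist_force: [-0.1, 0.4, -1.1]
gripper_width: 0.289
```

```bash
python3 - <<'E'
from h import *
np.set_printoptions(precision=4,suppress=True)
w=grab('wrist');a=grab('scene');b=grab('side');pickle.dump((a,b,w),open('f4.pkl','wb'))
o=sensors.get_obs();print(Rn.from_quat(o['ee_rot']).as_matrix(),o['ee_pos'],o['wrist_force'],o['gripper_width'],o['t'])
z=lambda i,x,y,w,h,s:cv2.resize(i[y:y+h,x:x+w],None,fx=s,fy=s,interpolation=cv2.INTER_CUBIC)
print([proj(f,np.array([.56,-.155,.12])) for f in(a,b,w)])
u,v=proj(a,np.array([.56,-.155,.12])).astype(int);u2,v2=proj(b,np.array([.56,-.155,.12])).astype(int);print(u-33,v-25,u2-33,v2-25)
cv2.imwrite('pics/c5.png',np.vstack([z(w['img'],0,30,640,360,1.24)[:,:792],np.hstack([z(a['img'],u-33,v-12,66,25,6),z(b['img'],u2-33,v2-12,66,25,6)])]))
E
```

```text
[[-0.1398  0.9901  0.0113]
 [ 0.9902  0.1398  0.0018]
 [ 0.0002  0.0114 -0.9999]] [ 0.5605 -0.158   0.2287] [ 0.3498  0.1741 -1.4331] 0.2941067673902431 8.95
[array([280.5147, 210.0897]), array([321.1089, 213.0408]), array([326.5103, 241.3588])]
247 185 288 188
```

View pics/c5.png

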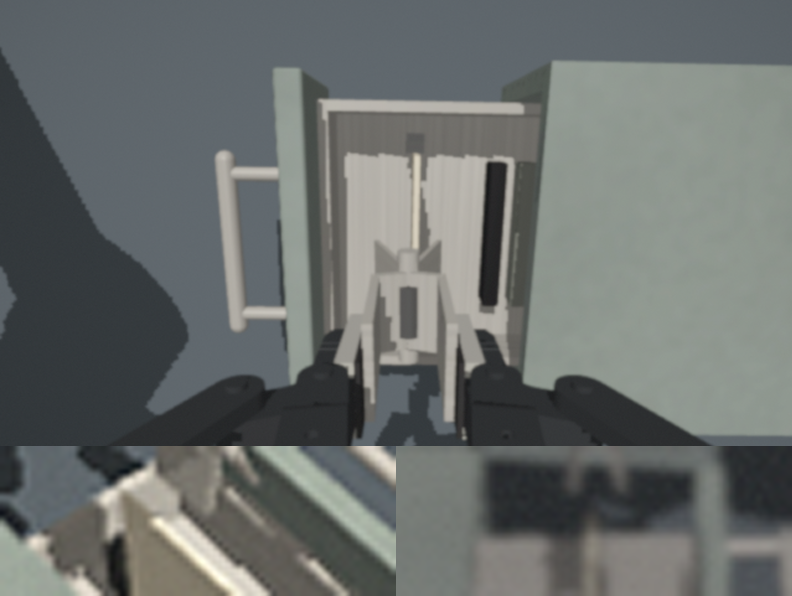

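The wrist view shows the card's edge from crop (415,155) to (416,248). The clip pin is at (408,255) and the open jaw tips at (377,242)/(441,242), straddling the card plane. I'll compute the residual offset.

```bash
python3 - <<'E'
from h import *
np.set_printoptions(precision=4,suppress=True)
a,b,w=pickle.load(open('f4.pkl','rb'))
q=lambda x,y,z:onz(w,x/1.24,y/1.24+30,z)
for n,p in dict(cardend=q(415,155,.095),cardnear=q(416,245,.095),tipL=q(377,242,.148),tipR=q(441,242,.148),pinend=q(408,258,.182)).items(): print(n,p,totool(p))
for x in(217,0): pass
print('handle',q(223,155,.077),q(238,328,.077))
E
```

```text
cardend [ 0.5585 -0.1024  0.095 ] [0.0553 0.0043 0.1337]
cardnear [ 0.5658 -0.151   0.095 ] [0.0061 0.0047 0.1337]
tipL [ 0.5455 -0.14    0.148 ] [ 0.0199 -0.0132  0.0805]
tipR [ 0.5735 -0.1363  0.148 ] [0.0196 0.015  0.0809]
pinend [ 0.5586 -0.1367  0.182 ] [0.0213 0.0006 0.0467]
handle [ 0.4508 -0.1176  0.077 ] [ 0.4634 -0.2228  0.077 ]
```

The card is 3.5–4 mm to tool +y of the jaw centre and centred to about 1 mm lengthwise. I'll shift and lower 7.5 cm.

>>> send_rows(
  deltas=[
    [0.2,[0,0.35,0],[0,0,0]],
    [0.2,[0,0.35,1],[0,0,0]],
    [0.2,[0,0.35,2.2],[0,0,0]],
    [0.2,[0,0.35,3.4],[0,0,0]],
    [0.2,[0,0.35,4.6],[0,0,0]],
    [0.2,[0,0.35,5.8],[0,0,0]],
    [0.2,[0,0.35,6.8],[0,0,0]],
    [0.2,[0,0.35,7.5],[0,0,0]],
    [0.2,[0,0.35,7.5],[0,0,0]],
    [0.2,[0,0.35,7.5],[0,0,0]],
    [0.2,[0,0.35,7.5],[0,0,0]],
  ],
)

```text
t: 10.05
ee_pos: [0.5653, -0.1576, 0.1545]
ee_rot: [0.656, 0.755, 0.005, 0.004]
wrist_force: [0.7, -0.0, -1.0]
gripper_width: 0.29
```

```bash
python3 - <<'E'
from h import *
np.set_printoptions(precision=4,suppress=True)
w=grab('wrist');a=grab('scene');b=grab('side');pickle.dump((a,b,w),open('f5.pkl','wb'))
o=sensors.get_obs();print(o['ee_pos'],o['wrist_force'],o['gripper_width'],o['t'])
z=lambda i,x,y,w,h,s:cv2.resize(i[y:y+h,x:x+w],None,fx=s,fy=s,interpolation=cv2.INTER_CUBIC)
u,v=proj(a,np.array([.562,-.155,.1])).astype(int);u2,v2=proj(b,np.array([.562,-.155,.1])).astype(int);print(u-25,v-19,u2-25,v2-19)
cv2.imwrite('pics/c6.png',np.vstack([z(w['img'],200,110,264,96,3),np.hstack([z(a['img'],u-25,v-19,50,38,8),z(b['img'],u2-25,v2-19,49,38,8)])]))
E
```

```text
[ 0.5651 -0.1575  0.1544] [-0.4698  0.6978 -1.2906] 0.2884344494711401 10.2
255 196 295 199
```

View pics/c6.png

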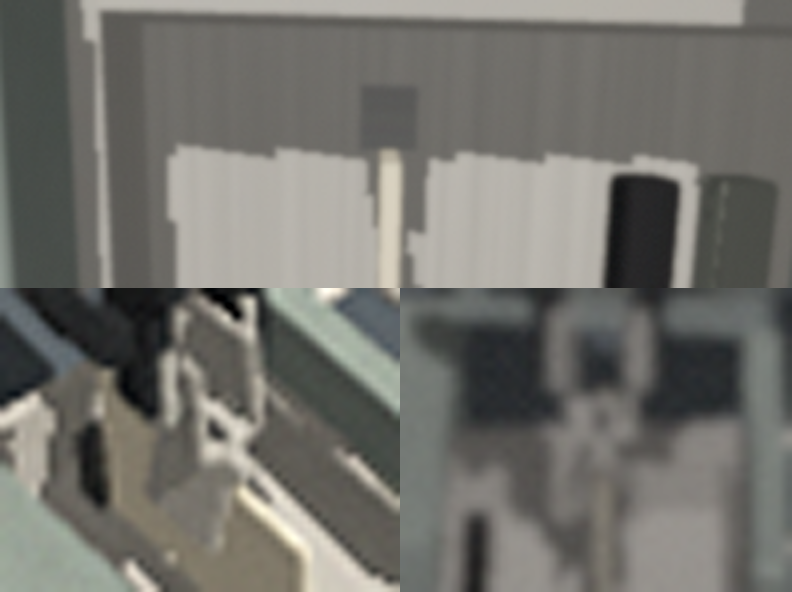

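The scene and side views show the jaws on either side of the card with the edge well inside. The wrist crop shows the card edge at (390,150)–(390,288). I'll use the last picture to check centring.

```bash
python3 - <<'E'
from h import *
np.set_printoptions(precision=4,suppress=True)
a,b,w=pickle.load(open('f5.pkl','rb'))
for v in(160,200):
    p=onz(w,330,v,.095);print(p,totool(p))
for y in(-.013,.015): print(proj(w,np.array(sensors.get_obs()['ee_pos'])+Rn.from_quat(sensors.get_obs()['ee_rot']).apply([.0198,y,.0807])))
cv2.imwrite('pics/c7.png',cv2.resize(w['img'][150:350,200:460],None,fx=3,fy=3,interpolation=cv2.INTER_CUBIC))
E
```

```text
[ 0.5592 -0.1006  0.095 ] [0.0572 0.0014 0.0594]
[ 0.5618 -0.1193  0.095 ] [0.0384 0.0014 0.0594]
[303.897  227.5944]
[354.7927 227.5463]
```

View pics/c7.png

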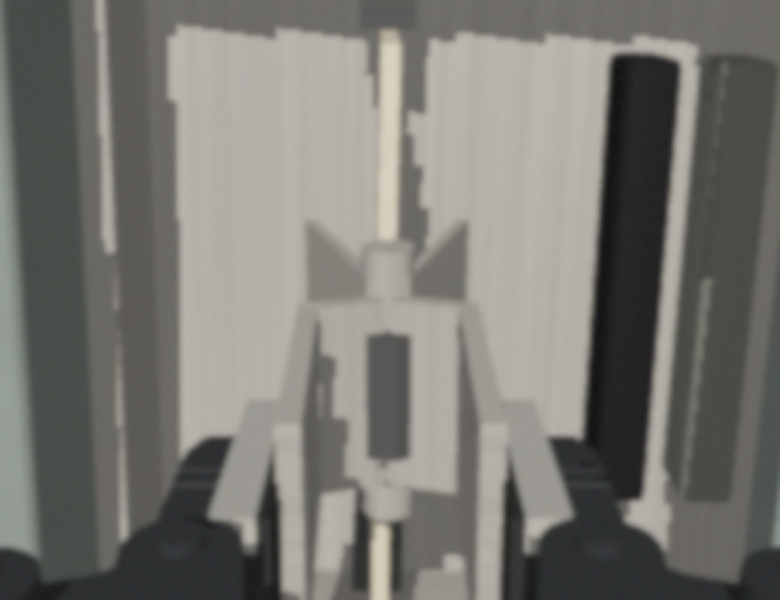

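The card edge at x=389 lies midway between the jaw tips at x=308 and 467, under the pin and touching nothing, and the drawer is still out. I'll hand in.

```bash
python3 -c "
from h import *
o=sensors.get_obs();print(o['wrist_force'],o['gripper_width'],max(abs(np.array(o['dq']))));job.close_job()"
```

```text
[-0.46983629  0.69780938 -1.2905716 ] 0.2884344494711401 0.0026613897192594065
the job is handed in; nothing more can be done
```

I handed the job in at about 10 s, with the clip held wide open over the card; no verdict is reported.

- **Drawer:** I pulled it by its bar for 119 mm until the stop pushed back with about 13 N. It still looked fully out in the last pictures.
- **Clip:** I squeezed the grey clip to about 25 mm (35 N grip), which is its stop, and lifted it 13 cm off the tab.
- **Placement:** The jaw tips straddle the card to within 1 mm of centre, and the clip is within a few mm of the card's middle lengthwise. From the offset I measured, the tips should be about 20 mm below the edge.
- **Final state:** The wrist force was only about 1.5 N, roughly the clip's weight, so nothing seems to be touching. The arm was at rest and all of the bystanders were left alone.

Two measurements disagreed. The fixed cameras and the wrist camera differed by about 4 mm on the card's x position. I went by the wrist view, and the final close-up confirmed it. The clip's position along the fingers also differed by 2–5 mm between views, well inside the 20 mm tolerance.

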